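Click the popped rim of a trimmer-guard case shut

ROBOT

A 7-joint arm with a two-finger parallel gripper is mounted at the origin on the work surface. World frame = base frame: x ahead of the robot, y to its left, z up, the work surface at z = 0. Lengths are in m, angles in degrees, forces in N, time in s.
With the tool pointing down it reaches from about 0.35 to 0.9 m from the base axis. Payload 7.2 kg.
Tool frame: the origin (TCP) lies between the finger pads; the fingertips stand 11 mm ahead of it and the grasp point (between the pads) lies 8 mm behind it; z points along the fingers, y is the line along which they close (so a half turn about z gives the same grasp; the last joint's range is limited). The gripper opens to 88 mm and grips with 3 to 60 N. Pads are 20 mm wide; open, the fingers measure 115 mm over their backs; the gripper's body (75 mm by 178 mm) begins 61 mm behind the grasp point.
Start: joints at [-72.319, 23.554, -0.728, 91.456, 0.321, 64.991, -4.71], TCP at [0.23, 0.581, 0.234] pointing down, gripper open.
Joint ranges: [-169.25, 169.25], [-16.82, 113.86], [-84.01, 82.57], [7.8, 145.47], [-59.2, 239.2], [7.22, 106.19], [-163.78, 163.78]. Speed limits (degrees/s): [136.94, 136.94, 172.46, 172.46, 180, 180, 180].

INTERFACE

Orientations are given as a 3x3 rotation matrix whose columns are the frame's x, y, z axes.
In Python, from bench import state, snapshot, job_done gives the robot as it stands.
- The arm moves only by the tool arm_command, never from a script. Its argument "rows" is a list of rows, each a list of 7 numbers: the shift along the world's x, y, z in m, then the turn, a rotation vector about the world's x, y, z in degrees, then the closure, from -1 (fully open) to 1 (shut). A call has 1 to 5 rows; each row shifts and turns the commanded pose from where the row before left it; what a row does not reach is not made up. A row lasts 1/10 s, in which the tool goes at most 50 mm and 8.59 degrees, less where a joint would pass 70% of its speed; a pose out of reach is approached as far as the arm can. A call with a gripper value outside its range is refused whole. The fingers move at their own pace and stop on an object; "squeeze" is the grip in N (left out, the last holds). Time passes only in rows, so rows that do not move let the fingers close. It gives the time, the measured TCP pose, the force, the opening and the grip force at its end, in the units of the state.
- state(): the state, without advancing time (a new reading comes with each control period).
- snapshot(name): name is "scene" or "top" or "wrist"; returns a dict with "img" (420x560x3 uint8, blue, green, red), "fx", "fy", "cx", "cy" (pixels), "camera_from_world" (4x4, takes a point from world to camera coordinates); the wrist camera has in their place "mount" (4x4, takes a point from camera to tool coordinates, whose origin is the TCP and whose axes are the flange's). Camera axes: x right, y up, looking along -z (the intrinsics and any distortion apply to the point x, -y, -z); pixel columns grow to the right and rows downward; lengths in m; the calibration is good to about 2 mm. A picture is of the moment at which its call begins: read the wrist's pose just before it. There is no depth.
- job_done(): hands the job in; it is judged then, once.
The state is a dict: "time_s": time; "joint_pos": joint angles; "qvel": joint speeds; "joint_efforts": joint torques, N m; "tool_pos": TCP position; "eef_rot": TCP orientation; "wrist_force": force on the tool from outside, world axes, zero at the start; "torque": the same for the moment, N m; "width": opening from 0.0 (shut) to 1.0 (fully open); "gripper_force": force on a finger pad.
Only numpy, scipy, OpenCV 4.12 (cv2) and the standard library are available. Lean on these libraries where they do the work, as an engineer would, in place of code of your own. Each camera call takes 0.05 s, during which the arm holds its last target. There are 200 camera calls.

TASK

The blue snap-fit rim around the lid of the grey guard case has popped up. Using only the fingers, press it down all the way round until each of the four sides is clicked fully shut, then move clear. Only press: do not lift, tip or shove the case along the ledge, and leave everything else standing where it is.

Things in the scene. Friction and masses are not known exactly. Their poses are not given: they have to be found in the camera images.
- case: Guard storage case, loose on the ledge, about 0.7 kg: grey body 120 (x) by 160 (y) by 34 mm high, with a fixed white lid panel 70 by 110 mm, its top 40 mm above the ledge. Around the panel a blue snap-fit rim 24 mm wide in four sections: near (-x), far (+x), left (+y), right (-y); an orange band shows under one not shut. Origin: centre of the underside; z up, y the long way.
- rim_near (a joint): The near rim section, a 9 mm thick blue bar sliding straight down. In m: 0 = popped up (top 50 mm above the ledge), 0.007 = shut (top 43 mm above it, 3 mm above the panel). A tight fit: it takes about 6 N to move it and it stays where it is left, so press until it meets its stop. Starts between 0 and 0.003.
- rim_near_top (a point): Centre of the top face of the near rim section (-x side of the case, centred at case x = -48 mm, y = 0; 24 (x) by 160 mm (y)); moves with the section; z up. The place to press.
- rim_far (a joint): The far rim section, a 9 mm thick blue bar sliding straight down. In m: 0 = popped up (top 50 mm above the ledge), 0.007 = shut (top 43 mm above it, 3 mm above the panel). A tight fit: it takes about 6 N to move it and it stays where it is left, so press until it meets its stop. Starts anywhere from 0 to 0.007.
- rim_far_top (a point): Centre of the top face of the far rim section (+x side of the case, centred at case x = +48 mm, y = 0; 24 (x) by 160 mm (y)); moves with the section; z up. The place to press.
- rim_left (a joint): The left rim section, a 9 mm thick blue bar sliding straight down. In m: 0 = popped up (top 50 mm above the ledge), 0.007 = shut (top 43 mm above it, 3 mm above the panel). A tight fit: it takes about 6 N to move it and it stays where it is left, so press until it meets its stop. Starts between 0 and 0.003.
- rim_left_top (a point): Centre of the top face of the left rim section (+y side of the case, centred at case x = 0, y = +68 mm; 70 (x) by 24 mm (y)); moves with the section; z up. The place to press.
- rim_right (a joint): The right rim section, a 9 mm thick blue bar sliding straight down. In m: 0 = popped up (top 50 mm above the ledge), 0.007 = shut (top 43 mm above it, 3 mm above the panel). A tight fit: it takes about 6 N to move it and it stays where it is left, so press until it meets its stop. Starts between 0 and 0.003.
- rim_right_top (a point): Centre of the top face of the right rim section (-y side of the case, centred at case x = 0, y = -68 mm; 70 (x) by 24 mm (y)); moves with the section; z up. The place to press.
- trimmer: Silver trimmer, 36 by 40 by 153 mm, loose, upright in its dock. Bystander. Origin: centre of its underside, z along its length.
- dock: White plastic dock of the trimmer, fixed: foot 110 by 90 by 8 mm, socket 66 by 70 mm, 40 mm high. Bystander. Origin: centre of the underside.
- comb: Blue guard comb, 36 by 44 by 22 mm, 15 g, loose on the ledge about 140 mm from the case's centre on its -y side. Bystander. Origin: centre of the underside.
- oil: Small amber oil bottle, 26 mm across, 62 mm tall, loose, about 140 mm from the case's centre on its +y side. Bystander. Origin: centre of the underside.
- soap: Green soap bottle, 64 mm across, 150 mm tall, loose, at the far edge. Bystander. Origin: centre of the underside.
- tumbler: White tumbler, 76 mm across, 95 mm tall, loose, at the far edge. Bystander. Origin: centre of the underside.
- cream: White cream jar with a steel cap, 68 mm across, 50 mm tall, loose, at the far edge. Bystander. Origin: centre of the underside.

How it is judged (in metres and radians):
At the end, for the whole second after the job is handed in: All four rim sections shut (each joint past 5.5 mm of its 7 mm travel); the case at rest, flat on the ledge (within 4 mm and 0.05 rad), within 30 mm of where it started; trimmer, comb, oil, soap, tumbler and cream within 30 mm of where they started and upright within 0.2 rad (value of joint each of rim_near, rim_far, rim_left, rim_right above 0.0055 m and distance of each of case, trimmer, comb, oil, soap, tumbler, cream from where it was at the start of the episode below 0.03 m and height (world z) of case below 0.004 m and angle between case's own z axis and vertical below 0.05 rad and linear speed of case below 0.02 m/s and angle between each of trimmer, comb, oil, soap, tumbler, cream's own z axis and vertical below 0.2 rad); the robot touches nothing.
It fails at once if the case is lifted (its underside centre more than 10 mm up) or tipped (over 0.15 rad) (height (world z) of case above 0.01 m or angle between case's own z axis and vertical above 0.15 rad).
It fails at once if the case is pressed with the arm or the gripper's body instead of the fingers (contact force between the arm and case above 2 N).
It fails at once if the case is shoved more than 30 mm (distance of case from where it was at the start of the episode above 0.03 m).
It fails at once if another thing is moved more than 30 mm, picked up or knocked over (over 0.35 rad) (distance of any of trimmer, comb, oil, soap, tumbler, cream from where it was at the start of the episode above 0.03 m or angle between any of trimmer, comb, oil, soap, tumbler, cream's own z axis and vertical above 0.35 rad).
It also fails if it takes over 51 s, if anything falls off the work surface, if the arm or the gripper's body presses on something with over 40 N, if the wrist force passes 120 N, or if a joint passes its speed limit or range.

## Working session

There is one attempt and no reset: what is moved stays moved. The work goes in short steps, Python scripts to look and compute and a tool call to move; the robot and the scene stay as the last step left them, time stands still between calls to the robot, and variables do not carry over. Pictures are saved under pics/ and viewed, at most 10 in all, crops included, and the job is handed in when it is done.

Besides the shell and the picture viewer there is one more tool, called after "Call:" by a JSON object that holds its "fn" and its "kwargs", one argument or row to a line. arm_command: Moves the arm, as the interface text tells. Its arguments: {"type":"object","properties":{"rows":{"type":"array"},"squeeze":{"type":"number"}},"required":["rows"]}

```bash
mkdir -p pics; python3 - <<'E'
from bench import state,snapshot
import cv2,pickle
s=state();print(s)
for n in("scene","top"):
    d=snapshot(n);pickle.dump(d,open(n+".pkl","wb"));cv2.imwrite(f"pics/{n}0.png",d["img"])
    print(n,d["fx"],d["fy"],d["cx"],d["cy"],d["camera_from_world"],d.keys())
E
```

```text
{'time_s': 0.0, 'joint_pos': array([-72.31680867,  23.60092784,  -0.72807911,  91.50268952,
         0.32126174,  64.99105906,  -4.70898178]), 'qvel': array([ 0.04810952, -0.09601524, -0.06579065,  0.05250689,  0.04348224,
        0.0916394 , -0.0017396 ]), 'joint_efforts': array([-1.06355171e-04, -5.87943363e+01,  6.41655754e-01, -2.91097283e+01,
       -5.37788216e-02,  1.79799559e-02,  1.28966235e-04]), 'tool_pos': array([0.22984863, 0.58068032, 0.23280891]), 'eef_rot': array([[-9.29849107e-01,  3.67940768e-01, -4.78949111e-04],
       [ 3.67941059e-01,  9.29847833e-01, -1.54419085e-03],
       [-1.22820974e-04, -1.61208953e-03, -9.99998693e-01]]), 'wrist_force': array([ 0.4504207 , -0.45893917, -0.12273885]), 'torque': array([ 0.04852905,  0.05140179, -0.03212477]), 'gripper_force': 0.0, 'width': 0.9972015748098979}
scene 449.77320116937074 449.77320116937074 276.6909700778343 209.7674969954429 [[-0.80964072  0.58681045  0.01163653  0.55384859]
 [-0.4565958  -0.64218935  0.61572162  0.18624663]
 [ 0.36878474  0.4932001   0.78787783 -1.18471865]
 [ 0.          0.          0.          1.        ]] dict_keys(['img', 'fx', 'fy', 'cx', 'cy', 'camera_from_world'])
top 423.4132520161397 423.4132520161397 280.03974543246653 209.91224462899308 [[ 0.01519309 -0.99988209 -0.00223159 -0.08016708]
 [ 0.99901079  0.01508649  0.04183119 -0.61454609]
 [-0.04179259 -0.00286493  0.9991222  -1.10766115]
 [ 0.          0.          0.          1.        ]] dict_keys(['img', 'fx', 'fy', 'cx', 'cy', 'camera_from_world'])
```

View pics/top0.png

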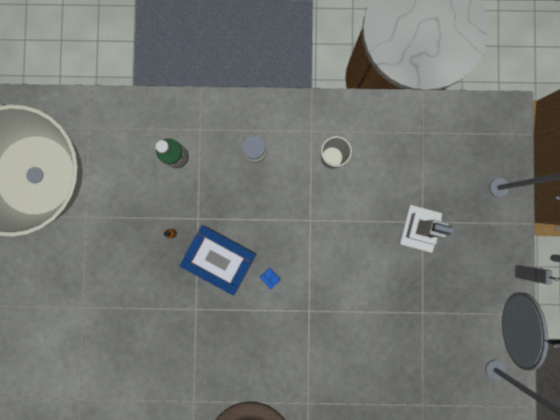

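View pics/scene0.png

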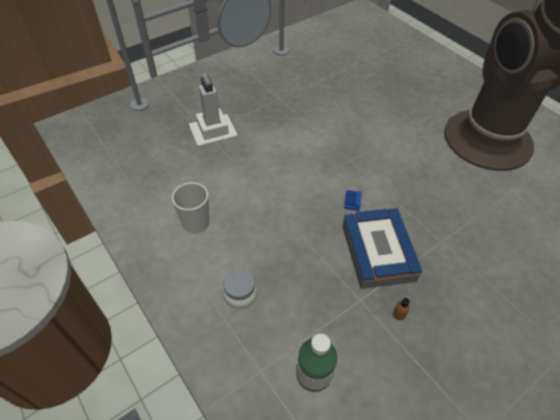

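Top view: case with its blue rim at about (218,260), comb (270,278) and oil (170,233). Scene view: case at about (381,246). Next I measure the case from both views.

```bash
cat > h.py <<'E'
import numpy as np,cv2,pickle
def ray(d,u,v):
    M=d["camera_from_world"];R=M[:3,:3];c=-R.T@M[:3,3]
    return c,R.T@np.array([(u-d["cx"])/d["fx"],-(v-d["cy"])/d["fy"],-1])
def onplane(d,u,v,z):
    c,r=ray(d,u,v);return c+r*(z-c[2])/r[2]
def big(m):
    return max(cv2.findContours(m,0,1)[0],key=cv2.contourArea)
def masks(img):
    h=cv2.cvtColor(img,cv2.COLOR_BGR2HSV)
    blue=cv2.inRange(h,(100,120,40),(125,255,255))
    return h,blue
def tri(a,b):
    (c1,r1),(c2,r2)=a,b
    t=np.linalg.lstsq(np.c_[r1,-r2],c2-c1,rcond=None)[0]
    p,q=c1+r1*t[0],c2+r2*t[1];return (p+q)/2,np.linalg.norm(p-q)
E
python3 - <<'E'
from h import *
R={};P={}
for n in("top","scene"):
    d=pickle.load(open(n+".pkl","rb"));h,b=masks(d["img"]);c=big(b)
    # white panel inside the rim hull
    hull=np.zeros_like(b);cv2.fillPoly(hull,[cv2.convexHull(c)],255)
    w=cv2.inRange(h,(0,0,130),(180,60,255))&hull
    wc=big(w);q=cv2.approxN if 0 else None
    P[n]=(d,c,wc)
    for nm,k in(("rim",c),("panel",wc)):
        a=cv2.approxPolyDP(cv2.convexHull(k),0.04*cv2.arcLength(k,True),True)[:,0]
        print(n,nm,cv2.contourArea(k),a.tolist())
        R[n,nm]=a
    if n=="top":
        for nm,k,z in(("rim",c,.049),("panel",wc,.040)):
            pts=np.array([onplane(d,*p,z)[:2] for p in cv2.convexHull(k)[:,0]],np.float32)
            print("rect",nm,cv2.minAreaRect(pts))
    cv2.imwrite(f"pics/{n}crop.png",cv2.resize(d["img"][190:310,160:300] if n=="top" else d["img"][190:300,320:440],None,fx=5,fy=5,interpolation=2))
def ctr(a): # diagonal intersection
    if len(a)!=4:return None
    l=np.cross(np.cross([*a[0],1],[*a[2],1]),np.cross([*a[1],1],[*a[3],1]));return l[:2]/l[2]
for nm in("rim","panel"):
    t,s=ctr(R["top",nm]),ctr(R["scene",nm])
    if t is not None and s is not None: print(nm,t,s,tri(ray(P["top"][0],*t),ray(P["scene"][0],*s)))
E
```

```text
top rim 1304.0 [[201, 226], [254, 254], [233, 294], [180, 266]]
top panel 1194.5 [[204, 238], [242, 257], [230, 282], [192, 262]]
rect rim ((0.4848676919937134, 0.08734884113073349), (0.15791094303131104, 0.11864519119262695), 62.551116943359375)
rect panel ((0.48401832580566406, 0.08846039324998856), (0.11326749622821808, 0.07350227981805801), 62.840274810791016)
scene rim 1039.5 [[396, 209], [420, 270], [377, 275], [357, 213]]
scene panel 1386.0 [[389, 219], [405, 260], [373, 266], [359, 222]]
rim [217. 260.] [387.02747567 240.16771608] (array([0.47980786, 0.09240832, 0.04916206]), np.float64(0.012391467767603592))
panel [216.72103004 259.527897  ] [381.61805054 240.68447653] (array([0.48434333, 0.08953349, 0.04691201]), np.float64(0.0019470815465039808))
```

View pics/scenecrop.png

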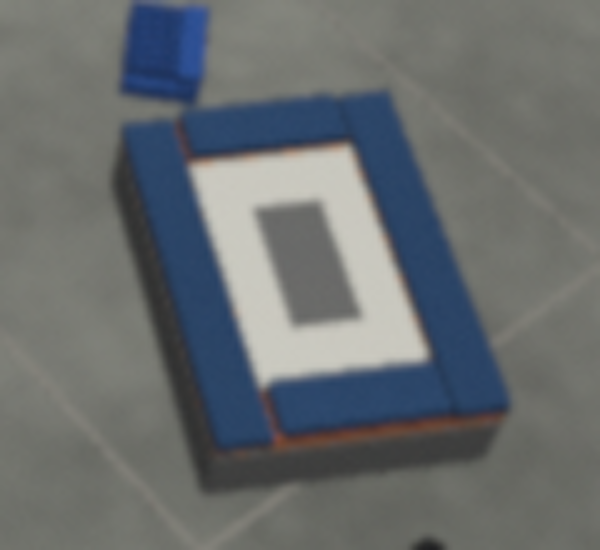

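View pics/topcrop.png

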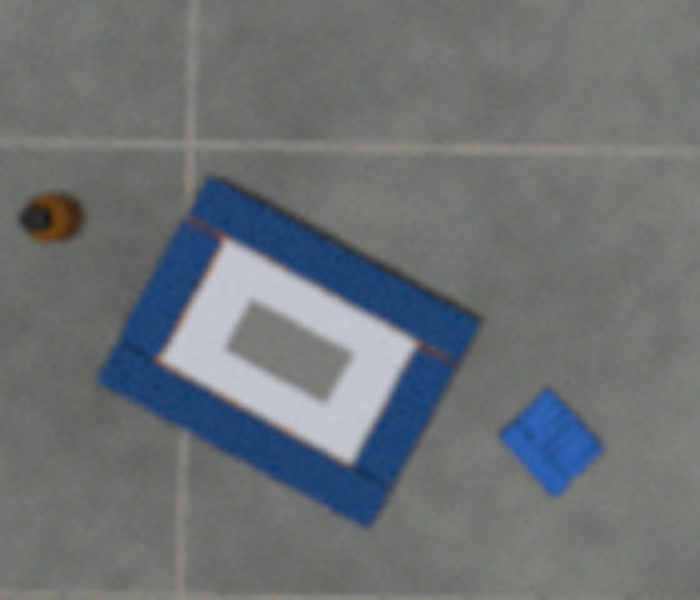

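Far section looks shut or nearly so. Case centre ≈ (0.4855, 0.088), yaw ≈ -27.3°. I'll move over the left section, closing the fingers and turning -5.7° on the way.

Call:
{"fn": "arm_command", "kwargs": {
  "rows": [
    [0.024,-0.036,0,0,0,-1.9,1],
    [0.024,-0.036,0,0,0,-1.9,1],
    [0.024,-0.036,0,0,0,-1.9,1],
    [0.024,-0.036,0,0,0,0,1],
    [0.024,-0.036,0,0,0,0,1]
  ],
  "squeeze": 10
}}

```text
time_s: 0.6
tool_pos: [0.3505, 0.3994, 0.2334]
eef_rot: [[-0.889, 0.458, -0.0], [0.458, 0.889, -0.0], [0.0, -0.001, -1.0]]
wrist_force: [0.5, -0.3, 0.3]
width: 0.582
gripper_force: 0.0
```

Call:
{"fn": "arm_command", "kwargs": {
  "rows": [
    [0.024,-0.036,0,0,0,0,1],
    [0.024,-0.036,0,0,0,0,1],
    [0.024,-0.036,0,0,0,0,1],
    [0.024,-0.036,0,0,0,0,1],
    [0.024,-0.036,0,0,0,0,1]
  ]
}}

```text
time_s: 1.1
tool_pos: [0.4705, 0.2195, 0.2336]
eef_rot: [[-0.889, 0.458, -0.0], [0.458, 0.889, -0.0], [0.0, -0.0, -1.0]]
wrist_force: [0.4, -0.2, -0.1]
width: 0.128
gripper_force: 0.0
```

Call:
{"fn": "arm_command", "kwargs": {
  "rows": [
    [0.024,-0.036,0,0,0,0,1],
    [0.022,-0.036,0,0,0,0,1],
    [0,0,0,0,0,0,1],
    [0,0,0,0,0,0,1]
  ]
}}

```text
time_s: 1.5
tool_pos: [0.516, 0.1483, 0.2333]
eef_rot: [[-0.888, 0.461, -0.001], [0.461, 0.888, -0.0], [0.001, -0.001, -1.0]]
wrist_force: [-1.2, 0.6, 0.2]
width: 0.007
gripper_force: 0.0
```

Call:
{"fn": "arm_command", "kwargs": {
  "rows": [
    [0,0,-0.045,0,0,0,1],
    [0,0,-0.045,0,0,0,1],
    [0,0,-0.045,0,0,0,1],
    [0.001,0,-0.02,0,0,0,1],
    [0,0,0,0,0,0,1]
  ]
}}

```text
time_s: 2.0
tool_pos: [0.514, 0.1503, 0.0756]
eef_rot: [[-0.89, 0.456, -0.006], [0.456, 0.89, -0.002], [0.005, -0.004, -1.0]]
wrist_force: [0.6, -0.0, 1.3]
width: 0.005
gripper_force: 0.0
```

```bash
python3 - <<'E'
from bench import snapshot
import cv2,numpy as np
a=snapshot("top")["img"][190:310,160:300];b=snapshot("scene")["img"][180:300,310:450]
cv2.imwrite("pics/c1.png",cv2.resize(np.vstack([a,b]) if 0 else np.hstack([a,b]),(784,336),interpolation=2))
E
```

```text
(no output)
```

View pics/c1.png

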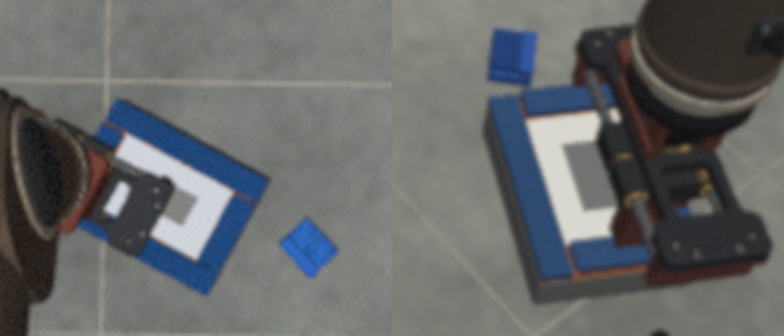

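The gripper stands over the left section, finger at about (630,240) in the scene half. Now I press in small steps.

Call:
{"fn": "arm_command", "kwargs": {
  "rows": [
    [0,0,-0.008,0,0,0,1],
    [0,0,-0.006,0,0,0,1],
    [0,0,-0.003,0,0,0,1],
    [0,0,-0.003,0,0,0,1],
    [0,0,0,0,0,0,1]
  ]
}}

```text
time_s: 2.6
tool_pos: [0.5171, 0.1493, 0.0588]
eef_rot: [[-0.889, 0.459, 0.0], [0.459, 0.889, 0.0], [-0.0, 0.0, -1.0]]
wrist_force: [0.6, 0.5, -0.3]
width: 0.007
gripper_force: 0.0
```

Call:
{"fn": "arm_command", "kwargs": {
  "rows": [
    [0,0,-0.002,0,0,0,1],
    [0,0,-0.002,0,0,0,1],
    [0,0,0,0,0,0,1]
  ]
}}

```text
time_s: 2.9
tool_pos: [0.5171, 0.1492, 0.0548]
eef_rot: [[-0.889, 0.459, 0.0], [0.459, 0.889, 0.0], [-0.0, 0.0, -1.0]]
wrist_force: [-0.6, 0.9, 3.1]
width: 0.006
gripper_force: 1.2
```

Call:
{"fn": "arm_command", "kwargs": {
  "rows": [
    [0,0,-0.001,0,0,0,1],
    [0,0,-0.001,0,0,0,1],
    [0,0,0,0,0,0,1]
  ]
}}

```text
time_s: 3.2
tool_pos: [0.5172, 0.1493, 0.0542]
eef_rot: [[-0.889, 0.459, 0.001], [0.459, 0.889, 0.001], [-0.0, 0.001, -1.0]]
wrist_force: [-6.7, -0.4, 19.4]
width: 0.007
gripper_force: 9.6
```

Call:
{"fn": "arm_command", "kwargs": {
  "rows": [
    [0,0,-0.001,0,0,0,1],
    [0,0,-0.001,0,0,0,1],
    [0,0,0,0,0,0,1]
  ]
}}

```text
time_s: 3.5
tool_pos: [0.5173, 0.1493, 0.0539]
eef_rot: [[-0.889, 0.459, 0.001], [0.459, 0.889, 0.002], [-0.0, 0.002, -1.0]]
wrist_force: [-12.4, -3.5, 39.2]
width: 0.0
gripper_force: 19.7
```

Left is on its stop: 39 N with the tip at 43 mm. Next is the near section.

Call:
{"fn": "arm_command", "kwargs": {
  "rows": [
    [0,0,0.022,0,0,0,1],
    [-0.037,-0.0195,0.004,0,0,0,1],
    [-0.037,-0.0195,0,0,0,0,1],
    [0,0,0,0,0,0,1],
    [0,0,0,0,0,0,1]
  ]
}}

```text
time_s: 4.0
tool_pos: [0.4429, 0.11, 0.077]
eef_rot: [[-0.888, 0.459, 0.001], [0.459, 0.888, 0.0], [-0.0, 0.001, -1.0]]
wrist_force: [0.4, 0.7, -0.4]
width: 0.007
gripper_force: 0.0
```

Call:
{"fn": "arm_command", "kwargs": {
  "rows": [
    [0,0,-0.014,0,0,0,1],
    [0,0,-0.003,0,0,0,1],
    [0,0,-0.003,0,0,0,1],
    [0,0,-0.003,0,0,0,1],
    [0,0,-0.002,0,0,0,1]
  ]
}}

```text
time_s: 4.5
tool_pos: [0.444, 0.1107, 0.0537]
eef_rot: [[-0.889, 0.459, 0.0], [0.459, 0.889, 0.001], [0.0, 0.001, -1.0]]
wrist_force: [-14.8, -3.6, 61.1]
width: 0.007
gripper_force: 30.6
```

Call:
{"fn": "arm_command", "kwargs": {
  "rows": [
    [0,0,-0.001,0,0,0,1],
    [0,0,0,0,0,0,1]
  ]
}}

```text
time_s: 4.7
tool_pos: [0.4439, 0.1107, 0.0538]
eef_rot: [[-0.889, 0.459, 0.001], [0.459, 0.889, 0.002], [0.0, 0.002, -1.0]]
wrist_force: [-13.7, -3.6, 48.6]
width: 0.005
gripper_force: 24.8
```

Call:
{"fn": "arm_command", "kwargs": {
  "rows": [
    [0,0,0.025,0,0,0,1],
    [0.005,-0.0415,0,0,0,0,1],
    [0.005,-0.0415,0,0,0,0,1],
    [0,0,0,0,0,0,1],
    [0,0,0,0,0,0,1]
  ]
}}

```text
time_s: 5.2
tool_pos: [0.4536, 0.0264, 0.0758]
eef_rot: [[-0.888, 0.461, 0.0], [0.461, 0.888, -0.0], [-0.0, 0.0, -1.0]]
wrist_force: [-0.7, 0.5, 0.0]
width: 0.007
gripper_force: 0.0
```

Call:
{"fn": "arm_command", "kwargs": {
  "rows": [
    [0,0,-0.014,0,0,0,1],
    [0,0,-0.003,0,0,0,1],
    [0,0,-0.003,0,0,0,1],
    [0,0,-0.003,0,0,0,1],
    [0,0,-0.001,0,0,0,1]
  ]
}}

```text
time_s: 5.7
tool_pos: [0.454, 0.0284, 0.0538]
eef_rot: [[-0.889, 0.457, 0.001], [0.457, 0.889, 0.001], [-0.0, 0.002, -1.0]]
wrist_force: [-10.0, -2.1, 48.3]
width: 0.009
gripper_force: 24.2
```

Call:
{"fn": "arm_command", "kwargs": {
  "rows": [
    [0,0,-0.001,0,0,0,1],
    [0,0,0,0,0,0,1]
  ]
}}

```text
time_s: 5.9
tool_pos: [0.4541, 0.0284, 0.0538]
eef_rot: [[-0.889, 0.457, 0.002], [0.457, 0.889, 0.002], [-0.001, 0.002, -1.0]]
wrist_force: [-12.1, -2.4, 47.7]
width: 0.005
gripper_force: 24.1
```

Now far: delta about (0.074, 0.0385).

Call:
{"fn": "arm_command", "kwargs": {
  "rows": [
    [0,0,0.025,0,0,0,1],
    [0.037,0.019,0,0,0,0,1],
    [0.037,0.019,0,0,0,0,1],
    [0,0,0,0,0,0,1],
    [0,0,0,0,0,0,1]
  ]
}}

```text
time_s: 6.4
tool_pos: [0.5267, 0.0666, 0.0752]
eef_rot: [[-0.89, 0.456, -0.001], [0.456, 0.89, -0.0], [0.001, -0.001, -1.0]]
wrist_force: [-0.8, -0.4, 0.6]
width: 0.008
gripper_force: 0.0
```

Call:
{"fn": "arm_command", "kwargs": {
  "rows": [
    [0,0,-0.014,0,0,0,1],
    [0,0,-0.003,0,0,0,1],
    [0,0,-0.003,0,0,0,1],
    [0,0,-0.003,0,0,0,1],
    [0,0,-0.001,0,0,0,1]
  ]
}}

```text
time_s: 6.9
tool_pos: [0.5255, 0.0647, 0.0539]
eef_rot: [[-0.888, 0.459, -0.003], [0.459, 0.888, 0.001], [0.003, -0.001, -1.0]]
wrist_force: [-16.5, -2.0, 45.9]
width: 0.01
gripper_force: 23.0
```

Call:
{"fn": "arm_command", "kwargs": {
  "rows": [
    [0,0,-0.001,0,0,0,1],
    [0,0,0,0,0,0,1]
  ]
}}

```text
time_s: 7.1
tool_pos: [0.5255, 0.0646, 0.0539]
eef_rot: [[-0.888, 0.459, -0.002], [0.459, 0.888, 0.001], [0.003, 0.0, -1.0]]
wrist_force: [-17.5, -2.2, 44.9]
width: 0.006
gripper_force: 22.8
```

All four met their stops at the same height. I'll rise, move clear and check.

Call:
{"fn": "arm_command", "kwargs": {
  "rows": [
    [0,0,0.045,0,0,0,1],
    [0,0,0.045,0,0,0,1],
    [0,0,0.045,0,0,0,1],
    [0,0,0.045,0,0,0,1],
    [-0.024,0.036,0,0,0,0,1]
  ]
}}

```text
time_s: 7.6
tool_pos: [0.5079, 0.0972, 0.2368]
eef_rot: [[-0.885, 0.466, 0.011], [0.466, 0.885, 0.001], [-0.01, 0.007, -1.0]]
wrist_force: [-0.2, 0.9, 0.0]
width: 0.007
gripper_force: 0.0
```

Call:
{"fn": "arm_command", "kwargs": {
  "rows": [
    [-0.024,0.036,0,0,0,0,1],
    [-0.024,0.036,0,0,0,0,1],
    [-0.024,0.036,0,0,0,0,1],
    [-0.024,0.036,0,0,0,0,1],
    [-0.024,0.036,0,0,0,0,1]
  ]
}}

```text
time_s: 8.1
tool_pos: [0.3817, 0.282, 0.2307]
eef_rot: [[-0.888, 0.459, 0.0], [0.459, 0.888, 0.0], [-0.0, 0.0, -1.0]]
wrist_force: [0.2, 0.5, -0.0]
width: 0.004
gripper_force: 0.0
```

Call:
{"fn": "arm_command", "kwargs": {
  "rows": [
    [-0.024,0.036,0,0,0,0,1],
    [-0.024,0.036,0,0,0,0,1],
    [-0.024,0.036,0,0,0,0,1],
    [-0.024,0.036,0,0,0,0,1],
    [0,0,0,0,0,0,1]
  ]
}}

```text
time_s: 8.6
tool_pos: [0.2825, 0.4295, 0.2303]
eef_rot: [[-0.892, 0.452, -0.002], [0.452, 0.892, 0.002], [0.002, 0.001, -1.0]]
wrist_force: [0.2, -0.6, 0.5]
width: 0.007
gripper_force: 0.0
```

```bash
python3 - <<'E'
from bench import snapshot
import cv2,numpy as np
from h import *
t=snapshot("top");s=snapshot("scene")
a=t["img"][190:310,160:300];b=s["img"][180:300,310:450]
cv2.imwrite("pics/c2.png",cv2.resize(np.hstack([a,b]),(800,343),interpolation=2))
k=big(masks(t["img"])[1])
print(cv2.minAreaRect(np.array([onplane(t,*p,.043)[:2] for p in k[:,0]],np.float32)))
E
```

```text
((0.5273647904396057, 0.0652502030134201), (0.15672321617603302, 0.022587664425373077), 62.91912078857422)
```

View pics/c2.png

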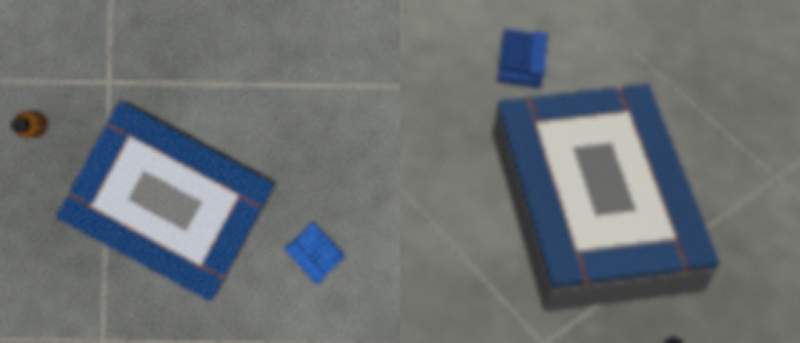

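All four sections are level and the outer orange band is gone; only thin seams show. The far section centre is at (0.527, 0.065), so the case has hardly moved, and the comb and oil stand as before.

```bash
python3 -c "
from bench import job_done;print(job_done())"
```

```text
the job is handed in; nothing more can be done
None
```

All four rim sections were pressed down to their stops, the arm is clear of the case, and the job is handed in; no verdict was returned.

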